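# Change grip on the cork stand and set a reed test block on the tuning blower

### The job

Put the oblong reed test block over the round port on top of the blue tuning blower, upright, centred, with its long side running from one steel cheek to the other. The rack only lets you hold the block by its two ends, but between the cheeks there is only room for fingers on its broad faces, so on the way stand it upright near the middle of the cork stand and let go to change your grip. Set it down on the blower rather than dropping it, and leave the round block in the rack.

Things in the scene. Friction and masses are not known exactly. Their poses are not given: they have to be found in the camera images.
- test_block: oblong wooden block, 60 mm long (x) by 38 wide (y) by 60 tall, 0.12 kg, thin brass reed shoe on top. Origin: centre of underside. Starts upright in a bay of a fixed zinc rack, on its 6 mm base plate. Dividers 8 mm off its broad faces rise to 60 mm above the bench but are only 40 mm long: the block's ends stick out 10 mm at each side, free to be gripped across the 60 mm length. Bays are 58 mm apart.
- round_block: round wooden block, 40 mm in diameter and 60 mm tall, standing in the other bay of the same rack; not wanted, leave it there. Origin: centre of its underside.
- stand: round cork-topped stand fixed to the bench: flat cork disc 100 mm in diameter, its top 30 mm above the bench, open all round. Origin: centre of its foot at bench level, z up.
- blower: blue metal blower, fixed: 160 mm (x) by 200 (y), flat top 90 mm above the bench, black rocker switch. Origin: centre of underside; the 14 mm round port (30 mm gasket, flush) is at the centre of the top, right above it. Two upright steel cheeks, 36 mm wide (x) and 50 tall, stand on the top at either side of the port along y, 84 mm clear between them: 12 mm free at each end of the block.
Not all that is in view belongs to the job. What is shaped like the test_block but purple is not meant.

How it is judged:
On the way:
1. the oblong block stands upright on the cork stand, within 30 mm of its middle, let go and at rest (horizontal distance between test_block and stand below 0.03 m and z of test_block in the frame of stand between 0.024 and 0.036 m and angle between test_block's own z axis and vertical below 0.12 rad and contact force between the fingers and test_block below 0.05 N and linear speed of test_block below 0.02 m/s), for 0.2 s.
At the end, for the whole second after the job is handed in: The oblong test block stands upright (within 7 degrees) on the blower's top, its middle within 12 mm of the port's centre, its length along the line between the two cheeks within 11 degrees (either way round), let go and at rest (horizontal distance between test_block and blower below 0.012 m and z of test_block in the frame of blower between 0.084 and 0.096 m and angle between test_block's own z axis and vertical below 0.12 rad and contact force between the fingers and test_block below 0.05 N and linear speed of test_block below 0.02 m/s and angle between the x axis of test_block and the y axis of blower, either way round below 0.2 rad); the robot touches nothing.
It fails at once if the round block is moved more than 25 mm or tipped (distance of round_block from where it was at the start of the episode above 0.025 m or angle between round_block's own z axis and vertical above 0.35 rad).
It fails at once if the oblong block is let go over the blower more than 20 mm above its top (horizontal distance between test_block and blower below 0.06 m and z of test_block in the frame of blower above 0.11 m and contact force between the fingers and test_block below 0.05 N).
It also fails if it takes over 56 s, if anything falls off the work surface, if the arm or the gripper's body presses on something with over 40 N, if the wrist force passes 120 N, or if a joint passes its speed limit or range.

### The arm

A 6-joint arm with a two-finger parallel gripper is mounted at the origin on the work surface. World frame = base frame: x ahead of the robot, y to its left, z up, the work surface at z = 0. Lengths are in m, angles in rad, forces in N, time in s.
With the tool pointing down it reaches from about 0.35 to 0.775 m from the base axis. Payload 5.5 kg.
Tool frame: the origin (TCP) lies midway between the tips of the shut fingers; the grasp point (between the pads) lies 19 mm behind it; z points along the fingers, y is the direction in which the jaws open and shut (so a half turn about z gives the same grasp; the last joint's range is limited). The gripper opens to 85 mm and grips with 20 to 120 N. Pads are 22 mm wide; open, the fingers measure 114 mm over their backs; the gripper's body (76 mm by 85 mm) begins 54 mm behind the grasp point. The pads swing forward as they close: fully open they stand 13 mm farther back than shut.
Start: joints at [-1.354, 0.313, 0.046, 1.304, 0, 1.431], TCP at [0.201, -0.539, 0.231] pointing down, gripper open.
Joint ranges: [-2.76, 2.76], [-0.86, 1.69], [-1.03, 1.26], [-2.2, 2.34], [-1.47, 1.5], [-3.14, 3.14]. Speed limits (rad/s): [2.57, 2.57, 3.14, 3.14, 3.14, 3.14].

### API

Orientations are given as a unit quaternion [w, x, y, z].
In Python, from workcell import env, vision, order gives the robot as it stands.
- The arm moves only by the shell command python3 -m jog 'ROWS' [FORCE]. ROWS is JSON, a list of rows, each an object with "twist": the turn, a rotation vector about the tool's x, y, z in degrees, a list of three; "offset": the shift along the tool's x, y, z in mm, a list of three; "jaw": the closure, from -1 (fully open) to 1 (shut). A call has 1 to 12 rows; each row is the pose to reach, as a shift and turn from the pose measured when the call began, along the tool's axes at that moment; what a row does not reach only later rows make up. A row lasts 1/10 s, in which the tool goes at most 50 mm and 8.59 degrees, less where a joint would pass 70% of its speed; a pose out of reach is approached as far as the arm can. A call with a gripper value outside its range is refused whole. The fingers move at their own pace and stop on an object; FORCE is the grip in N (left out, the last holds). Time passes only in rows, so rows that repeat a pose let the fingers close. It gives the time, the measured TCP pose, the force and the opening at its end, in the units of the state.
- env.get_state(): the state, without advancing time (a new reading comes with each control period).
- vision.read_camera(name): name is "scene" or "top" or "wrist"; returns the picture (480x640x3 uint8, red, green, blue); there is no depth.
- vision.camera_params(name): a dict with "mtx" (3x3 intrinsics, pixels), "R" (3x3) and "t" (3): a world point X has camera coordinates R X + t. Camera axes: x right, y down, z forward; pixel columns grow to the right and rows downward; lengths in m; the calibration is good to about 2 mm. A picture is of the moment at which its call begins: read the wrist's pose just before it. camera_params takes no time and is no camera call; for the wrist camera it gives the pose at the moment of the call.
- order.hand_in(): hands the job in, once; it reports no verdict.
The state is a dict: "clock": time; "joint_pos": joint angles; "qvel": joint speeds; "tau": joint torques, N m; "tcp_pos": TCP position; "orientation": TCP orientation; "wrist_force": force on the tool from outside, world axes, zero at the start; "ft_torque": the same for the moment, N m; "finger_gap": finger opening in m.
Only numpy, scipy, OpenCV 4.12 (cv2) and the standard library are available. Lean on these libraries where they do the work, as an engineer would, in place of code of your own. Each camera call takes 0.05 s, during which the arm holds its last target. There are 200 camera calls.

## Working session

There is one attempt and no reset: what is moved stays moved. The work goes in short steps, Python scripts to look and compute and a shell command to move; the robot and the scene stay as the last step left them, time stands still between calls to the robot, and variables do not carry over. Pictures are saved under pics/ and viewed, about 8 in all and at most 12, crops included, and the job is handed in when it is done.

```bash
mkdir -p pics; ls; python3 - <<'E'
from workcell import env, vision
import cv2
for n in ("scene","top"):
    p=vision.camera_params(n); cv2.imwrite(f"pics/{n}0.png",vision.read_camera(n)[:,:,::-1]); print(n,p)
s=env.get_state();print(s)
E
```

```text
pics
scene {'mtx': array([[525.29056162,   0.        , 328.2797098 ],
       [  0.        , 525.29056162, 236.19955462],
       [  0.        ,   0.        ,   1.        ]]), 'R': array([[ 0.29954461,  0.95394995, -0.01589068],
       [ 0.78094841, -0.25472119, -0.57029527],
       [-0.54808084,  0.15841908, -0.82128606]]), 't': array([-0.19045468, -0.40343407,  1.2688812 ])}
top {'mtx': array([[588.68836987,   0.        , 306.76079183],
       [  0.        , 588.68836987, 238.89189889],
       [  0.        ,   0.        ,   1.        ]]), 'R': array([[ 0.06619246, -0.99780414, -0.00233716],
       [-0.97069528, -0.06385145, -0.23167579],
       [ 0.23101783,  0.01760386, -0.97279025]]), 't': array([-0.00380975,  0.55132373,  0.93213729])}
{'clock': 0.1, 'joint_pos': array([-1.35359411e+00,  3.13953807e-01,  4.50631184e-02,  1.30358430e+00,
        6.98326940e-06,  1.43117738e+00]), 'qvel': array([-0.00320769, -0.00165907,  0.0017223 , -0.00223293, -0.00045546,
       -0.00101596]), 'tau': array([ 2.24441064e-03, -4.81725025e+01,  2.99244189e+01,  1.25899285e-02,
       -1.80364395e-04, -2.12116618e-06]), 'tcp_pos': array([ 0.20072812, -0.53833226,  0.23046976]), 'orientation': array([-8.38835643e-04,  9.84126657e-01,  1.77465541e-01, -2.90618752e-05]), 'wrist_force': array([-0.34535165, -0.63656984, -0.26786593]), 'ft_torque': array([ 0.00351292, -0.01015373, -0.0483251 ]), 'finger_gap': 0.08527548146655411}
```

View pics/top0.png

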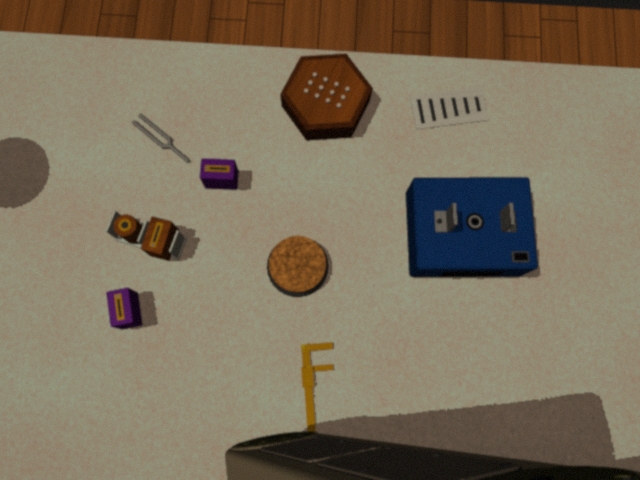

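View pics/scene0.png

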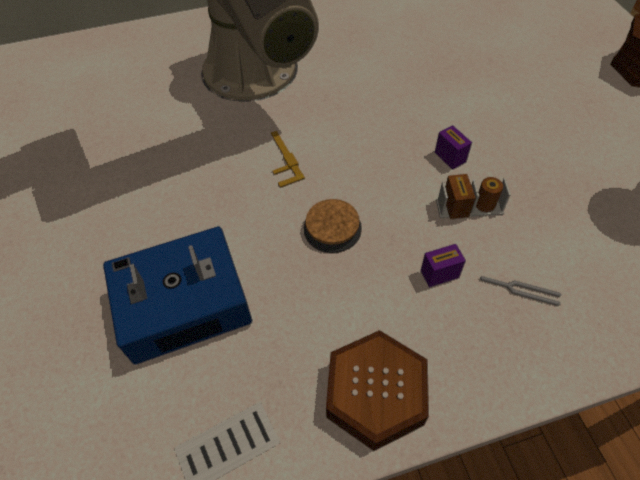

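The top view shows the brown oblong at (160,237) beside the round block at (126,226), both in the rack. Two purple oblongs at (219,173) and (124,307) are decoys. The stand is at (298,265) and the port at (475,222). The brown oblong in the rack fits the description, so I'll enlarge it to confirm.

```bash
cat > h.py <<'E'
import numpy as np
from workcell import env, vision
from scipy.spatial.transform import Rotation as Ro
def w(p,uv,z):
    d=p["R"].T@np.linalg.inv(p["mtx"])@np.array([uv[0],uv[1],1.]); c=-p["R"].T@p["t"]
    return c+d*(z-c[2])/d[2]
def pix(p,X):
    q=p["mtx"]@(p["R"]@np.array(X)+p["t"]); return q[:2]/q[2]
def tool():
    s=env.get_state(); q=s["orientation"]; return s,Ro.from_quat([q[1],q[2],q[3],q[0]])
E
python3 - <<'E'
from h import *
import cv2
p=vision.camera_params("top"); 
for n,uv,z in (("block",(161,232),.066),("round",(125,224),.066),("stand",(298,263),.03),("port",(475,222),.09)): print(n,w(p,uv,z).round(4))
p=vision.camera_params("scene")
for n,uv,z in (("block",(460,187),.066),("round",(491,185),.066),("stand",(333,221),.03),("port",(172,281),.09)): print(n,w(p,uv,z).round(4))
a=cv2.imread("pics/top0.png")[200:270,95:195]; b=cv2.imread("pics/top0.png")[170:290,400:550]
a=cv2.resize(a,(800,560),interpolation=2)
cv2.imwrite("pics/c1.png",a)
cv2.imwrite("pics/c2.png",cv2.resize(b,(750,600),interpolation=2))
E
```

```text
block [0.5458 0.2801 0.066 ]
round [0.5558 0.3431 0.066 ]
stand [0.5147 0.0455 0.03  ]
port [ 0.5915 -0.2446  0.09  ]
block [0.5419 0.2836 0.066 ]
round [0.5552 0.3395 0.066 ]
stand [0.5179 0.0467 0.03  ]
port [ 0.5934 -0.2444  0.09  ]
```

View pics/c1.png

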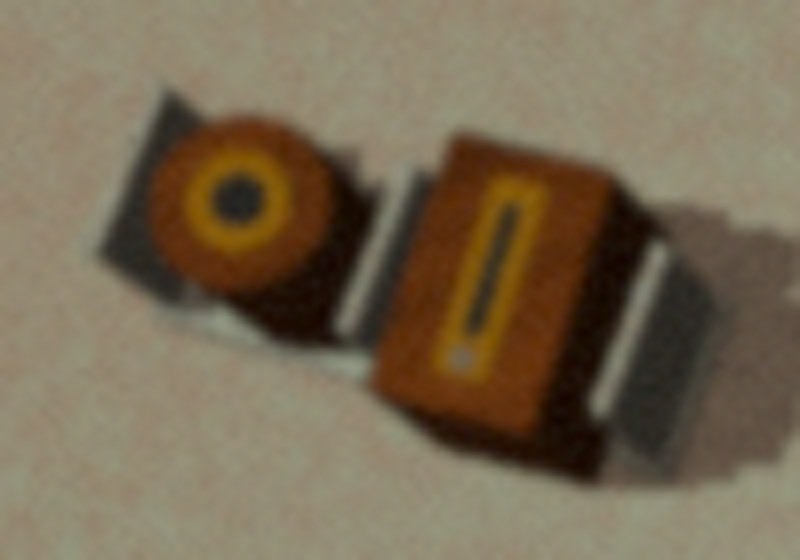

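View pics/c2.png

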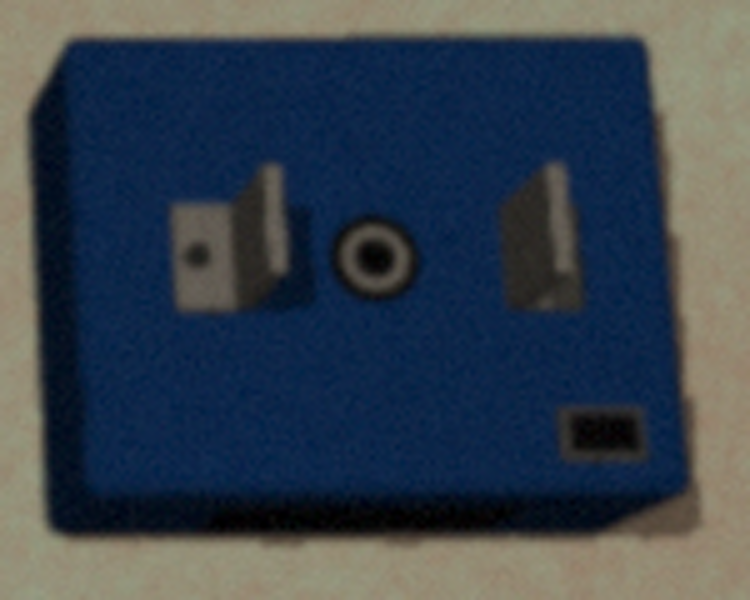

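The crop confirms the brown oblong with the brass reed shoe. Its top corners in the crop are (458,132), (615,180), (530,432) and (375,385). In the blower crop, the port is at (376,257) and the top corners are (70,40), (645,40), (688,492) and (85,495).

```bash
python3 - <<'E'
from h import *
p=vision.camera_params("top")
f=lambda c,s,o,z:np.array([w(p,np.array(q)/s+np.array(o)-.5*0,z) for q in c])
B=f([(458,132),(615,180),(530,432),(375,385)],8,(95,200),.066)
print(B.round(4),B.mean(0))
l=(B[0]+B[1]-B[2]-B[3])/2; print("len",np.linalg.norm(l),np.degrees(np.arctan2(l[1],l[0])),"wid",np.linalg.norm((B[0]+B[3]-B[1]-B[2])/2))
b=f([(70,40),(645,40),(688,492),(85,495)],5,(400,170),.09)
print(b.round(4),b.mean(0)); y=(b[0]+b[3]-b[1]-b[2])/2; x=(b[0]+b[1]-b[2]-b[3])/2
print(np.linalg.norm(x),np.linalg.norm(y),"ydir",np.degrees(np.arctan2(y[1],y[0])),"xdir",np.degrees(np.arctan2(x[1],x[0])))
print("port",f([(376,257)],5,(400,170),.09))
s,R=tool(); print(R.as_matrix().round(3))
E
```

```text
[[0.572  0.2984 0.066 ]
 [0.5636 0.2637 0.066 ]
 [0.5079 0.275  0.066 ]
 [0.5159 0.3089 0.066 ]] [0.5398566  0.28649162 0.066     ]
len 0.05695071134326143 -11.01025930386222 wid 0.03524453758477669
[[ 0.6618 -0.1418  0.09  ]
 [ 0.6745 -0.3356  0.09  ]
 [ 0.5198 -0.3463  0.09  ]
 [ 0.5059 -0.1504  0.09  ]] [ 0.59050032 -0.24349829  0.09      ]
0.15567238659505545 0.1952605538502626 ydir 93.9051502750964 xdir 3.5614191740978653
port [[ 0.59250979 -0.24492791  0.09      ]]
[[ 0.937  0.349 -0.   ]
 [ 0.349 -0.937  0.002]
 [ 0.    -0.002 -1.   ]]
```

```bash
python3 -m jog '[{"twist":[0,0,-58.6],"offset":[606,-652,30],"jaw":-1},{"twist":[0,0,-58.6],"offset":[606,-652,30],"jaw":-1},{"twist":[0,0,-58.6],"offset":[606,-652,30],"jaw":-1},{"twist":[0,0,-58.6],"offset":[606,-652,30],"jaw":-1},{"twist":[0,0,-58.6],"offset":[606,-652,30],"jaw":-1},{"twist":[0,0,-58.6],"offset":[606,-652,30],"jaw":-1},{"twist":[0,0,-58.6],"offset":[606,-652,30],"jaw":-1},{"twist":[0,0,-58.6],"offset":[606,-652,30],"jaw":-1},{"twist":[0,0,-58.6],"offset":[606,-652,30],"jaw":-1},{"twist":[0,0,-58.6],"offset":[606,-652,30],"jaw":-1},{"twist":[0,0,-58.6],"offset":[606,-652,30],"jaw":-1},{"twist":[0,0,-58.6],"offset":[606,-652,30],"jaw":-1}]' 40
cat >> h.py <<'E'
def go(x,y,z,a):  # tool y axis to world angle a deg (mod 180, nearest) ; pointing down
    s,R=tool(); M=R.as_matrix(); d=np.array([x,y,z])-s["tcp_pos"]
    c=np.degrees(np.arctan2(M[1,1],M[0,1])); da=(a-c+90)%180-90
    ar=np.radians(c+da); Y=np.array([np.cos(ar),np.sin(ar),0]); Z=np.array([0,0,-1.]); T=np.column_stack([np.cross(Y,Z),Y,Z])
    print("t",s["clock"],"tcp",s["tcp_pos"].round(4),"yang",c.round(1),"gap",s["finger_gap"],"q6",s["joint_pos"][5].round(2),
     "\n offset",(M.T@d*1000).round(1),"twist",np.degrees(Ro.from_matrix(M.T@T).as_rotvec()).round(2))
E
python3 -c "
from h import *; go(.541,.285,.2,-11)"
```

```text
clock: 1.3
tcp_pos: [0.4299, 0.0176, 0.2113]
orientation: [-0.001, 0.771, 0.636, 0.0]
wrist_force: [0.4, -1.2, 0.9]
finger_gap: 0.0854
t 1.3 tcp [0.4299 0.0176 0.2113] yang -10.9 gap 0.0854021750356482 q6 1.61 
 offset [283.6  58.3  11.6] twist [-0.03 -0.08  0.05]
```

```bash
python3 -m jog '[{"twist":[0,0,0],"offset":[284,58,12],"jaw":-1},{"twist":[0,0,0],"offset":[284,58,12],"jaw":-1},{"twist":[0,0,0],"offset":[284,58,12],"jaw":-1},{"twist":[0,0,0],"offset":[284,58,12],"jaw":-1},{"twist":[0,0,0],"offset":[284,58,12],"jaw":-1},{"twist":[0,0,0],"offset":[284,58,12],"jaw":-1},{"twist":[0,0,0],"offset":[284,58,12],"jaw":-1},{"twist":[0,0,0],"offset":[284,58,12],"jaw":-1},{"twist":[0,0,0],"offset":[284,58,12],"jaw":-1}]'
python3 - <<'E'
from h import *
import cv2,pickle
p=vision.camera_params("wrist"); a=vision.read_camera("wrist"); cv2.imwrite("pics/w1.png",a[:,:,::-1]); pickle.dump(p,open("w1.pkl","wb"))
go(.541,.285,.2,-11)
print(pix(p,(.541,.285,.066)))
E
```

```text
clock: 2.2
tcp_pos: [0.5402, 0.2845, 0.1993]
orientation: [-0.001, 0.772, 0.636, -0.0]
wrist_force: [-0.2, -0.8, -0.6]
finger_gap: 0.0852
t 2.25 tcp [0.5403 0.2842 0.1996] yang -11.0 gap 0.08545320949310248 q6 2.12 
 offset [ 0.9  0.5 -0.4] twist [-0.06 -0.04 -0.02]
[321.17000215 229.31416773]
```

View pics/w1.png

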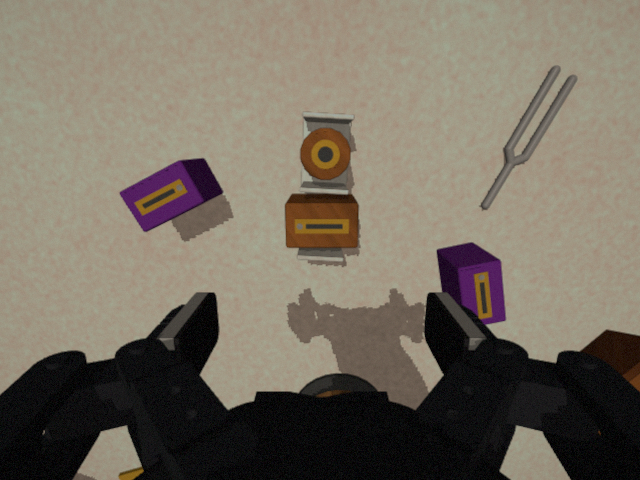

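The wrist view shows the block top spanning (286,205)–(358,248), centred near (322,226.5). I predicted (321,229), so it agrees to about 2 mm and is square to the jaws.

```bash
python3 - <<'E'
from h import *
import pickle
p=pickle.load(open("w1.pkl","rb")); c=w(p,(322,226.5),.066); print(c); go(c[0],c[1],.026,-11)
E
```

```text
[0.5421149  0.28719298 0.066     ]
t 2.25 tcp [0.5403 0.2842 0.1996] yang -11.0 gap 0.08545320949310248 q6 2.12 
 offset [  3.1   1.4 173.6] twist [-0.06 -0.04 -0.02]
```

```bash
python3 -m jog '[{"twist":[0,0,0],"offset":[3,1,45],"jaw":-1},{"twist":[0,0,0],"offset":[3,1,80],"jaw":-1},{"twist":[0,0,0],"offset":[3,1,110],"jaw":-1},{"twist":[0,0,0],"offset":[3,1,135],"jaw":-1},{"twist":[0,0,0],"offset":[3,1,155],"jaw":-1},{"twist":[0,0,0],"offset":[3,1,173],"jaw":-1},{"twist":[0,0,0],"offset":[3,1,173],"jaw":-1},{"twist":[0,0,0],"offset":[3,1,173],"jaw":1},{"twist":[0,0,0],"offset":[3,1,173],"jaw":1},{"twist":[0,0,0],"offset":[3,1,173],"jaw":1},{"twist":[0,0,0],"offset":[3,1,173],"jaw":1},{"twist":[0,0,0],"offset":[3,1,173],"jaw":1}]' 50
python3 -c "
from h import *; go(.5421,.2872,.026,-11)"
```

```text
clock: 3.45
tcp_pos: [0.543, 0.2873, 0.0285]
orientation: [0.0, 0.772, 0.636, 0.001]
wrist_force: [-1.3, -0.7, 5.9]
finger_gap: 0.0596
t 3.45 tcp [0.543  0.2873 0.0285] yang -11.0 gap 0.059550565886817446 q6 2.12 
 offset [-0.3 -0.9  2.5] twist [ 0.11 -0.11 -0.02]
```

```bash
python3 -m jog '[{"twist":[0,0,0],"offset":[0,0,-15],"jaw":1},{"twist":[0,0,0],"offset":[0,0,-40],"jaw":1},{"twist":[0,0,0],"offset":[0,0,-75],"jaw":1},{"twist":[0,0,0],"offset":[0,0,-110],"jaw":1},{"twist":[0,0,0],"offset":[0,0,-130],"jaw":1},{"twist":[0,0,0],"offset":[0,0,-130],"jaw":1}]'
python3 -c "
from h import *; go(.5165,.046,.13,-50)"
```

```text
clock: 4.05
tcp_pos: [0.5449, 0.288, 0.1627]
orientation: [0.001, 0.772, 0.636, 0.005]
wrist_force: [0.5, 1.1, -1.7]
finger_gap: 0.0594
t 4.05 tcp [0.5449 0.288  0.1627] yang -11.0 gap 0.059383322954114685 q6 2.12 
 offset [-243.2   18.1   31.4] twist [ 0.33 -0.47 38.98]
```

```bash
python3 -m jog '[{"twist":[0,0,8],"offset":[-40,3,5],"jaw":1},{"twist":[0,0,16],"offset":[-80,6,10],"jaw":1},{"twist":[0,0,24],"offset":[-120,9,15],"jaw":1},{"twist":[0,0,32],"offset":[-160,12,20],"jaw":1},{"twist":[0,0,39],"offset":[-200,15,25],"jaw":1},{"twist":[0,0,39],"offset":[-230,18,30],"jaw":1},{"twist":[0,0,39],"offset":[-243,18,31],"jaw":1},{"twist":[0,0,39],"offset":[-243,18,31],"jaw":1},{"twist":[0,0,39],"offset":[-243,18,31],"jaw":1}]'
python3 - <<'E'
from h import *
import cv2,pickle
p=vision.camera_params("wrist"); a=vision.read_camera("wrist"); b=vision.read_camera("scene")[130:290,240:430]
cv2.imwrite("pics/w2.png",np.hstack([cv2.resize(a,(400,300)),cv2.resize(b,(356,300),interpolation=2)])[:,:,::-1]); pickle.dump(p,open("w2.pkl","wb"))
go(.5165,.046,.056,-50)
E
```

```text
clock: 4.95
tcp_pos: [0.5162, 0.0467, 0.13]
orientation: [-0.001, 0.94, 0.342, 0.005]
wrist_force: [0.4, 0.3, -1.4]
finger_gap: 0.0593
t 5.05 tcp [0.5166 0.0473 0.1304] yang -49.9 gap 0.05928474390379291 q6 2.38 
 offset [-1.7  0.8 74.4] twist [ 0.14 -0.57  0.07]
```

View pics/w2.png

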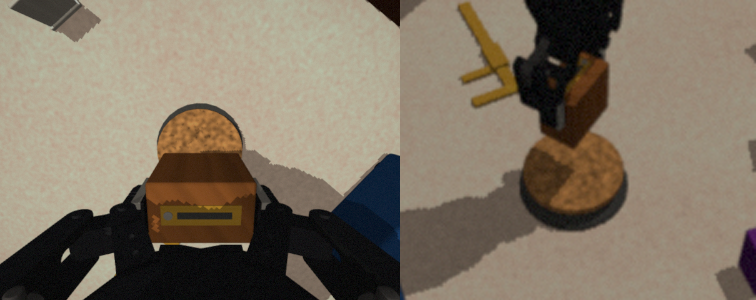

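The block is held squarely and upright over the cork disc. In the wrist view the disc centre is at about (200,145), just ahead of the block. Lowering.

```bash
python3 -m jog '[{"twist":[0,-0.5,0],"offset":[-1,0,25],"jaw":1},{"twist":[0,-0.5,0],"offset":[-1,0,48],"jaw":1},{"twist":[0,-0.5,0],"offset":[-1,0,62],"jaw":1},{"twist":[0,-0.5,0],"offset":[-1,0,70],"jaw":1},{"twist":[0,-0.5,0],"offset":[-1,0,74],"jaw":1},{"twist":[0,-0.5,0],"offset":[-1,0,76],"jaw":1},{"twist":[0,-0.5,0],"offset":[-1,0,76],"jaw":1},{"twist":[0,-0.5,0],"offset":[-1,0,76],"jaw":1}]'
python3 -c "
from h import *; go(.5165,.046,.053,-50);print(env.get_state()['wrist_force'])"
```

```text
clock: 5.85
tcp_pos: [0.5171, 0.0471, 0.0551]
orientation: [0.001, 0.939, 0.343, 0.002]
wrist_force: [-0.4, 0.2, -1.0]
finger_gap: 0.0594
t 5.85 tcp [0.5171 0.0471 0.0551] yang -49.9 gap 0.059436026273497526 q6 2.38 
 offset [-1.2  0.4  2.1] twist [ 0.19 -0.12  0.08]
[-0.36966763  0.16525504 -0.96376039]
```

Not in contact yet (-1 N is only the weight of the block), so I'll creep down.

```bash
python3 -m jog '[{"twist":[0,0,0],"offset":[0,0,1],"jaw":1},{"twist":[0,0,0],"offset":[0,0,2],"jaw":1},{"twist":[0,0,0],"offset":[0,0,2],"jaw":1},{"twist":[0,0,0],"offset":[0,0,2],"jaw":1}]'
python3 -m jog '[{"twist":[0,0,0],"offset":[0,0,1],"jaw":1},{"twist":[0,0,0],"offset":[0,0,1],"jaw":1}]'
```

```text
clock: 6.25
tcp_pos: [0.5171, 0.047, 0.0531]
orientation: [0.001, 0.939, 0.343, 0.002]
wrist_force: [-0.4, 0.1, -0.8]
finger_gap: 0.0594
clock: 6.45
tcp_pos: [0.5173, 0.047, 0.0526]
orientation: [0.001, 0.939, 0.343, 0.002]
wrist_force: [-0.8, 0.2, 3.8]
finger_gap: 0.0597
```

```bash
python3 -m jog '[{"twist":[0,0,0],"offset":[0,0,0],"jaw":-1},{"twist":[0,0,0],"offset":[0,0,0],"jaw":-1},{"twist":[0,0,0],"offset":[0,0,0],"jaw":-1},{"twist":[0,0,0],"offset":[0,0,0],"jaw":-1},{"twist":[0,0,0],"offset":[0,0,0],"jaw":-1},{"twist":[0,0,0],"offset":[0,0,0],"jaw":-1},{"twist":[0,0,0],"offset":[0,0,-20],"jaw":-1},{"twist":[0,0,0],"offset":[0,0,-50],"jaw":-1},{"twist":[0,0,0],"offset":[0,0,-85],"jaw":-1},{"twist":[0,0,0],"offset":[0,0,-120],"jaw":-1},{"twist":[0,0,0],"offset":[0,0,-120],"jaw":-1},{"twist":[0,0,0],"offset":[0,0,-120],"jaw":-1}]'
python3 -m jog '[{"twist":[0,0,-9],"offset":[0,0,0],"jaw":-1},{"twist":[0,0,-18],"offset":[0,0,0],"jaw":-1},{"twist":[0,0,-27],"offset":[0,0,0],"jaw":-1},{"twist":[0,0,-36],"offset":[0,0,0],"jaw":-1},{"twist":[0,0,-45],"offset":[0,0,0],"jaw":-1},{"twist":[0,0,-54],"offset":[0,0,0],"jaw":-1},{"twist":[0,0,-63],"offset":[0,0,0],"jaw":-1},{"twist":[0,0,-72],"offset":[0,0,0],"jaw":-1},{"twist":[0,0,-81],"offset":[0,0,0],"jaw":-1},{"twist":[0,0,-90],"offset":[0,0,0],"jaw":-1},{"twist":[0,0,-90],"offset":[0,0,0],"jaw":-1},{"twist":[0,0,-90],"offset":[0,0,0],"jaw":-1}]'
python3 - <<'E'
from h import *
import cv2,pickle
p=vision.camera_params("wrist"); a=vision.read_camera("wrist")
cv2.imwrite("pics/w3.png",a[:,:,::-1]); pickle.dump(p,open("w3.pkl","wb"))
go(.5173,.047,.052,40); print(pix(p,(.517,.047,.09)))
E
```

```text
clock: 7.65
tcp_pos: [0.5174, 0.0471, 0.1734]
orientation: [0.002, 0.939, 0.343, 0.003]
wrist_force: [-0.5, -0.1, -0.4]
finger_gap: 0.0853
clock: 8.85
tcp_pos: [0.5163, 0.0472, 0.1716]
orientation: [0.002, 0.422, 0.907, 0.0]
wrist_force: [-0.1, 0.7, 0.8]
finger_gap: 0.0855
t 8.9 tcp [0.5165 0.0472 0.1719] yang 40.0 gap 0.08545819198582809 q6 0.81 
 offset [ -0.3   0.3 119.9] twist [ 0.13  0.19 -0.02]
[320.3781995  247.41438524]
```

View pics/w3.png

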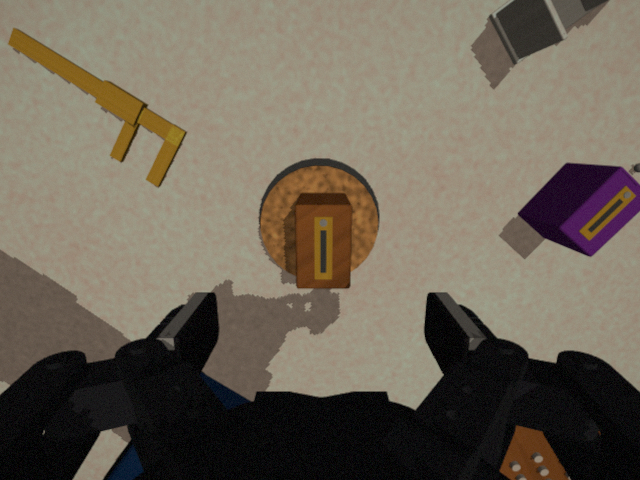

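The block stands upright on the cork, top at (296–351, 206–288) with its centre near (323.5,247). The cork disc centre is at about (319,222). Checking the distance, then regripping on the broad faces.

```bash
python3 - <<'E'
from h import *
import pickle
p=pickle.load(open("w3.pkl","rb")); c=w(p,(323.5,247),.09); print(c,w(p,(319.5,222),.03)); go(c[0],c[1],.052,40)
E
```

```text
[0.51842467 0.04858043 0.09      ] [0.51367931 0.04979856 0.03      ]
t 8.9 tcp [0.5165 0.0472 0.1719] yang 40.0 gap 0.08545819198582809 q6 0.81 
 offset [  0.2   2.2 119.9] twist [ 0.13  0.19 -0.02]
```

```bash
python3 -m jog '[{"twist":[0,0,0],"offset":[0,2,35],"jaw":-1},{"twist":[0,0,0],"offset":[0,2,65],"jaw":-1},{"twist":[0,0,0],"offset":[0,2,90],"jaw":-1},{"twist":[0,0,0],"offset":[0,2,108],"jaw":-1},{"twist":[0,0,0],"offset":[0,2,119],"jaw":-1},{"twist":[0,0,0],"offset":[0,2,119],"jaw":-1},{"twist":[0,0,0],"offset":[0,2,119],"jaw":1},{"twist":[0,0,0],"offset":[0,2,119],"jaw":1},{"twist":[0,0,0],"offset":[0,2,119],"jaw":1},{"twist":[0,0,0],"offset":[0,2,119],"jaw":1},{"twist":[0,0,0],"offset":[0,2,119],"jaw":1},{"twist":[0,0,0],"offset":[0,2,119],"jaw":1}]' 50
python3 -m jog '[{"twist":[0,0,0],"offset":[0,0,0],"jaw":1},{"twist":[0,0,0],"offset":[0,0,0],"jaw":1},{"twist":[0,0,0],"offset":[0,0,0],"jaw":1}]'
```

```text
clock: 10.1
tcp_pos: [0.5194, 0.0482, 0.054]
orientation: [0.003, 0.423, 0.906, 0.001]
wrist_force: [-1.0, -0.1, 5.9]
finger_gap: 0.0372
clock: 10.4
tcp_pos: [0.5194, 0.0483, 0.054]
orientation: [0.003, 0.423, 0.906, 0.001]
wrist_force: [0.3, -0.1, 2.0]
finger_gap: 0.0375
```

```bash
python3 -m jog '[{"twist":[0,0,0],"offset":[0,0,-15],"jaw":1},{"twist":[0,0,0],"offset":[0,0,-45],"jaw":1},{"twist":[0,0,0],"offset":[0,0,-85],"jaw":1},{"twist":[0,0,0],"offset":[0,0,-125],"jaw":1},{"twist":[0,0,0],"offset":[0,0,-150],"jaw":1},{"twist":[0,0,0],"offset":[0,0,-160],"jaw":1},{"twist":[0,0,0],"offset":[0,0,-160],"jaw":1}]'
python3 -c "
from h import *; go(.593,-.245,.21,3.7)"
```

```text
clock: 11.1
tcp_pos: [0.519, 0.0484, 0.2148]
orientation: [0.004, 0.423, 0.906, 0.001]
wrist_force: [-0.3, -0.4, -1.7]
finger_gap: 0.0379
t 11.1 tcp [0.519  0.0484 0.2148] yang 40.0 gap 0.03792706783324821 q6 0.81 
 offset [-272.4 -131.9    5.8] twist [ 0.4   0.25 36.27]
```

```bash
python3 -m jog '[{"twist":[0,0,5],"offset":[-36,-18,0],"jaw":1},{"twist":[0,0,10],"offset":[-73,-35,0],"jaw":1},{"twist":[0,0,15],"offset":[-109,-53,0],"jaw":1},{"twist":[0,0,21],"offset":[-145,-70,0],"jaw":1},{"twist":[0,0,27],"offset":[-181,-88,0],"jaw":1},{"twist":[0,0,33],"offset":[-218,-105,0],"jaw":1},{"twist":[0,0,36.3],"offset":[-250,-121,0],"jaw":1},{"twist":[0,0,36.3],"offset":[-272,-132,0],"jaw":1},{"twist":[0,0,36.3],"offset":[-272,-132,0],"jaw":1},{"twist":[0,0,36.3],"offset":[-272,-132,0],"jaw":1},{"twist":[0,0,36.3],"offset":[-272,-132,0],"jaw":1}]'
python3 - <<'E'
from h import *
import cv2,pickle
go(.593,-.245,.12,3.7)
p=vision.camera_params("wrist"); pickle.dump(p,open("w4.pkl","wb")); a=vision.read_camera("wrist")[120:440,100:540]; t=vision.read_camera("top")[140:300,390:570]
cv2.imwrite("pics/w4.png",np.hstack([cv2.resize(a,(440,320)),cv2.resize(t,(360,320),interpolation=2)])[:,:,::-1])
E
```

```text
clock: 12.2
tcp_pos: [0.5918, -0.2436, 0.2142]
orientation: [0.002, 0.684, 0.73, 0.002]
wrist_force: [-1.0, 0.7, -1.2]
finger_gap: 0.0377
t 12.2 tcp [ 0.5918 -0.2436  0.2142] yang 3.7 gap 0.03774527531123674 q6 0.99 
 offset [-1.5  0.5 94.2] twist [ 0.32 -0.    0.02]
```

View pics/w4.png

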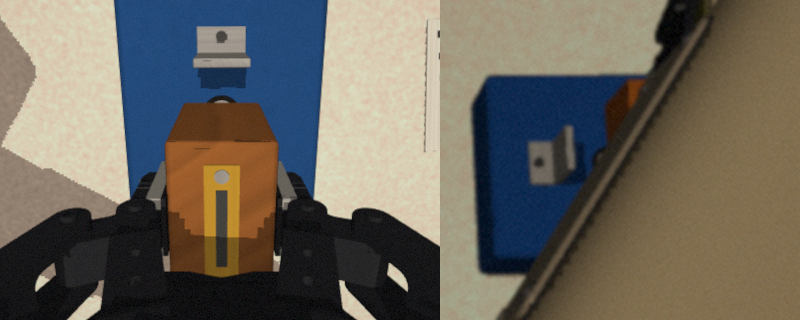

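The wrist crop shows the block centred at u≈222, with the cheek (193–251, inner top edge at row ~68) and the gasket's far rim (221,96) on the same axis. The cheek edge is level, so the yaw is right. I'll check the distance along y.

```bash
python3 - <<'E'
from h import *
import pickle
p=pickle.load(open("w4.pkl","rb"))
L=w(p,(293,187.5),.14);Rr=w(p,(351,187.5),.14); print("cheek width",np.linalg.norm(L-Rr),L,Rr)
a=np.radians(93.8); yd=np.array([np.cos(a),np.sin(a),0])
print("port from cheek",(L+Rr)/2-.042*yd,"from gasket rim",w(p,(321.5,216),.09)-.015*yd)
print("block held",w(p,(322,322),.214-.024+.06)) 
print("block top far edge",w(p,(322,262),.25), "edge->centre", w(p,(322,262),.25)-.03*yd)
E
```

```text
cheek width 0.036164224964807964 [ 0.57294504 -0.20341304  0.14      ] [ 0.60903345 -0.20107249  0.14      ]
port from cheek [ 0.59377275 -0.24415043  0.14      ] from gasket rim [ 0.59387462 -0.24521248  0.09      ]
block held [ 0.59219632 -0.23516355  0.25      ]
block top far edge [ 0.59076729 -0.21359616  0.25      ] edge->centre [ 0.59275551 -0.24353021  0.25      ]
```

```bash
python3 -m jog '[{"twist":[0.3,0,0],"offset":[-1,1.5,15],"jaw":1},{"twist":[0.3,0,0],"offset":[-1,1.5,35],"jaw":1},{"twist":[0.3,0,0],"offset":[-1,1.5,55],"jaw":1},{"twist":[0.3,0,0],"offset":[-1,1.5,72],"jaw":1},{"twist":[0.3,0,0],"offset":[-1,1.5,84],"jaw":1},{"twist":[0.3,0,0],"offset":[-1,1.5,92],"jaw":1},{"twist":[0.3,0,0],"offset":[-1,1.5,96],"jaw":1},{"twist":[0.3,0,0],"offset":[-1,1.5,97],"jaw":1},{"twist":[0.3,0,0],"offset":[-1,1.5,97],"jaw":1},{"twist":[0.3,0,0],"offset":[-1,1.5,97],"jaw":1}]'
python3 -c "
from h import *; go(.5931,-.2448,.114,3.7)"
```

```text
clock: 13.3
tcp_pos: [0.5951, -0.2447, 0.1192]
orientation: [0.002, 0.684, 0.73, 0.0]
wrist_force: [0.3, -0.3, -0.1]
finger_gap: 0.0371
t 13.3 tcp [ 0.5951 -0.2447  0.1192] yang 3.8 gap 0.03711155706470372 q6 0.99 
 offset [ 0.1 -2.   5.2] twist [0.18 0.11 0.05]
```

```bash
python3 -m jog '[{"twist":[0,0,0],"offset":[0,-1,1],"jaw":1},{"twist":[0,0,0],"offset":[0,-1,2],"jaw":1},{"twist":[0,0,0],"offset":[0,-1,3],"jaw":1},{"twist":[0,0,0],"offset":[0,-1,3],"jaw":1},{"twist":[0,0,0],"offset":[0,-1,3],"jaw":1}]'
python3 -m jog '[{"twist":[0,0,0],"offset":[0,0,1],"jaw":1},{"twist":[0,0,0],"offset":[0,0,1],"jaw":1},{"twist":[0,0,0],"offset":[0,0,1],"jaw":1}]'
```

```text
clock: 13.8
tcp_pos: [0.594, -0.2448, 0.1161]
orientation: [0.002, 0.684, 0.73, 0.0]
wrist_force: [-0.3, 0.2, -1.0]
finger_gap: 0.0377
clock: 14.1
tcp_pos: [0.594, -0.2447, 0.115]
orientation: [0.002, 0.684, 0.73, 0.0]
wrist_force: [-1.0, 0.1, -0.1]
finger_gap: 0.037
```

```bash
python3 -m jog '[{"twist":[0,0,0],"offset":[0,0,1],"jaw":1},{"twist":[0,0,0],"offset":[0,0,1],"jaw":1},{"twist":[0,0,0],"offset":[0,0,1],"jaw":1}]'
python3 -m jog '[{"twist":[0,0,0],"offset":[0,0,0.7],"jaw":1},{"twist":[0,0,0],"offset":[0,0,0.7],"jaw":1},{"twist":[0,0,0],"offset":[0,0,0.7],"jaw":1}]'
```

```text
clock: 14.4
tcp_pos: [0.594, -0.2448, 0.1141]
orientation: [0.002, 0.684, 0.73, 0.0]
wrist_force: [0.2, 0.1, -0.3]
finger_gap: 0.0375
clock: 14.7
tcp_pos: [0.5941, -0.2447, 0.114]
orientation: [0.002, 0.684, 0.73, 0.0]
wrist_force: [-2.1, 2.3, 6.0]
finger_gap: 0.0375
```

Contact at 6 N, at the height I expected. Releasing and backing straight up.

```bash
python3 -m jog '[{"twist":[0,0,0],"offset":[0,0,0],"jaw":-1},{"twist":[0,0,0],"offset":[0,0,0],"jaw":-1},{"twist":[0,0,0],"offset":[0,0,0],"jaw":-1},{"twist":[0,0,0],"offset":[0,0,0],"jaw":-1},{"twist":[0,0,0],"offset":[0,0,0],"jaw":-1},{"twist":[0,0,0],"offset":[0,0,0],"jaw":-1},{"twist":[0,0,0],"offset":[0,0,-20],"jaw":-1},{"twist":[0,0,0],"offset":[0,0,-50],"jaw":-1},{"twist":[0,0,0],"offset":[0,0,-85],"jaw":-1},{"twist":[0,0,0],"offset":[0,0,-120],"jaw":-1},{"twist":[0,0,0],"offset":[0,0,-120],"jaw":-1},{"twist":[0,0,0],"offset":[0,0,-120],"jaw":-1}]'
python3 - <<'E'
from h import *
import cv2,pickle
go(.593,-.245,.12,3.7)
p=vision.camera_params("wrist"); pickle.dump(p,open("w5.pkl","wb")); a=vision.read_camera("wrist"); t=vision.read_camera("scene")[200:380,80:280]
cv2.imwrite("pics/w5.png",np.hstack([a[100:400,130:510],cv2.resize(t,(333,300),interpolation=2)])[:,:,::-1])
E
```

```text
clock: 15.9
tcp_pos: [0.5942, -0.2449, 0.235]
orientation: [0.003, 0.684, 0.73, 0.001]
wrist_force: [0.8, -0.1, -0.5]
finger_gap: 0.0854
t 15.9 tcp [ 0.5942 -0.2449  0.235 ] yang 3.8 gap 0.08538848522507082 q6 0.99 
 offset [  0.3  -1.9 115. ] twist [0.31 0.21 0.05]
```

View pics/w5.png

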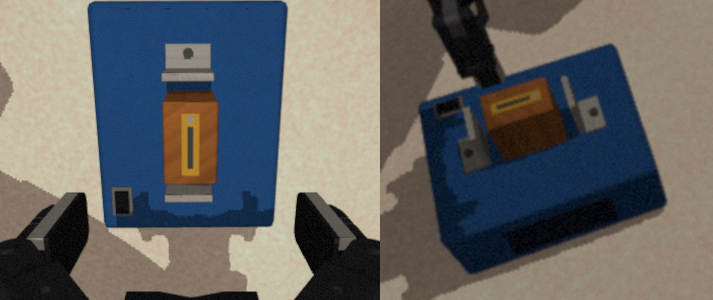

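```bash
python3 - <<'E'
from h import *
import pickle
p=pickle.load(open("w5.pkl","rb"))
print("block",w(p,(320.5,242.5),.15)); f=w(p,(319,181),.14);n=w(p,(318.5,294),.14)
print("mid cheeks",(f+n)/2,"clear",np.linalg.norm(f-n))
a=w(p,(320,201.),.15);b=w(p,(320.5,284),.15);print("len",np.linalg.norm(a-b))
from workcell import order
order.hand_in()
E
```

```text
block [ 0.59500015 -0.24240632  0.15      ]
mid cheeks [ 0.59386109 -0.24351231  0.14      ] clear 0.0832768906103635
len 0.059005877747914104
the job is handed in; nothing more can be done
```

The oblong test block is standing upright over the port on the blower, with its long side running from cheek to cheek, and I've handed the job in. No verdict came back.

- **On the way:** I lifted the block from the rack by its two ends and stood it on the cork stand about 5 mm from the middle. I let go there, turned the gripper a quarter turn, and took it again by its broad faces.
- **Setting down:** I lowered it between the cheeks until it touched at about 6 N, then opened the gripper and backed straight up. The clock read about 16 s of the 56 s allowed.
- **Final check:** In the last wrist picture the block is upright and looks in line with the cheeks. Its centre is about 2 mm from the midpoint between them. The same picture gave a block length of 59 mm (given as 60) and a clear gap of 83 mm (given as 84), so the measurement is sound. The gripper was clear of everything.
- **Small differences:** Position estimates from the different cameras varied by up to about 5 mm for the stand and the blocks in the rack, and 2 mm for the port. The block touched down within about 1 mm of the expected heights. No check failed.
- **Round block:** I did not touch the round block, but I took no last picture of the rack.

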